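Change a tooling plate over to the other dovetail shoe

TASK

Move the tooling plate from the dovetail shoe it is locked in to the empty shoe: press down the catch tab at the side of its shoe so that the plate springs loose, draw the plate out along the rails, and slide it along the rails of the empty shoe, over the catch, until the catch clicks up behind it. Go gently, feeling for the end rather than ramming it, let go, and leave the other things where they are.

Things in the scene. Friction and masses are not known exactly. Their poses are not given: they have to be found in the camera images.
- plate: Tooling plate, about 0.4 kg: aluminium, 60 mm long (x), 10 mm thick, dovetail flanks (60 mm wide at the bottom, 48 at the top); black square grip block 28 x 28 mm in its middle, from 10 to 54 mm above the underside. Origin: centre of the underside; x along the slide, z up; both ends alike. Starts locked in shoe_full at that shoe's (0, 0, 22 mm), aligned with it.
- shoe_full: Fixed slide shoe holding the plate at the start: dark steel base, x -140 to 60 mm, 84 mm wide, its flat top (z = 22 mm) the channel floor; aluminium dovetail rails x -66 to 34, tops 36 mm high, outer faces at y = +-42. Origin: on the table under the seated plate's centre; +x the way a plate slides in, so it is drawn out to -x; z up. Clear of the rails, to be lifted, at x < -97 mm.
- shoe_empty: The shoe that is empty at the start, built like shoe_full, same frame. Side play of a plate in the rails about 1.2 mm each way, lift play 2 mm. End block with hard stop, plunger and catch sit on a carriage clamped up to 12 mm before or behind its drawn place: the seat is at x = -12 to 12 mm, to be found by feel; the hard stop is 2.5 mm beyond the seat.
- mouth_shoe_empty (a point): Centre of the rail mouth on the channel floor of shoe_empty (x = -66, z = 22 mm in its frame). From x = -66 to -87 two guides, open above, flare by 5 mm each side; from there to x = -140 the floor is an open apron. The plate can be set down flat there, its nose short of the rails (x about -104), and slid in. The slideways are greased (friction about 0.2).
- stop_shoe_full (a point): Middle of the stop face of shoe_full's end block (x = 32.5, z = 28.5 mm in its frame; block 12 mm thick, top 35 mm high). A thin sprung plunger stands out of this face towards -x; in both shoes it meets the plate 16 mm before the seat with 1.5 N and pushes back with 5 N at the seat. A plate not latched is pushed out again when let go.
- tab_shoe_full (a point): Middle of the top of shoe_full's catch tab: ribbed steel thumb pad 24 x 22 mm outside the rail on the shoe's -y side (at -36.5, -57, 42 mm in the shoe's frame when up; height here is over the table). Pressed down 6 to 7 mm (about 3 N, hard stop at 7 mm) it frees the plate, which the plunger pushes 16 to 25 mm out over the catch, so it cannot relock.
- catch_shoe_full (a joint): Catch of shoe_full, m: 0 up (locking), 0.007 fully down; 0.0055 and more clears the plate. The tab moves with it.
- catch_shoe_empty (a joint): Catch of shoe_empty, m: 0 up, 0.007 down. A wedge in the floor, 14 mm long, 5.5 mm proud, sloping towards -x, square behind; an entering plate runs over it with a few N and holds it down at about 0.0055; it snaps up to 0 behind the plate's rear edge at the seat.
- bearing_1: bystander: ball bearing, 48 mm across, 9 mm thick, lying flat. Origin: centre of the underside.
- bearing_2: bystander: second ball bearing, like the first. Origin: centre of the underside.
- end_cap: bystander: thin round motor end cap, 63 mm across, 7 mm high. Origin: centre of the underside.
- shaft_1: bystander: small turned steel shaft, 12 mm thick, 53 mm long, lying. Origin: centre of the underside.
- armature_3: bystander: copper-wound motor armature, 37 mm thick, 100 mm long, lying. Origin: centre of the underside.

How it is judged:
On the way, in this order (a step that is already met when the one before it is completed fails the run):
1. the catch of the full shoe is pressed and the plate has sprung back over it, still in its rails (value of joint catch_shoe_full above 0.004 m and x of plate in the frame of shoe_full between -0.05 and -0.006 m), for 0.1 s.
2. the plate is out of the first shoe (horizontal distance between plate and shoe_full above 0.093 m), for 0.05 s.
3. the plate is lying in the rails of the other shoe, on its way in (x of plate in the frame of shoe_empty between -0.078 and -0.018 m and y of plate in the frame of shoe_empty between -0.003 and 0.003 m and z of plate in the frame of shoe_empty between 0.019 and 0.0255 m and angle between the x axis of plate and the x axis of shoe_empty, either way round below 0.08 rad), for 0.05 s.
At the end, for the whole second after the job is handed in: The plate lies in the rails of the shoe that was empty, at its seat (origin within about 15 mm along and 3 mm across of the shoe's origin, flat on the floor, aligned to 0.08 rad), with that shoe's catch sprung up behind it (below 2 mm), at rest and let go (x of plate in the frame of shoe_empty between -0.0145 and 0.0155 m and y of plate in the frame of shoe_empty between -0.003 and 0.003 m and z of plate in the frame of shoe_empty between 0.019 and 0.0255 m and angle between the x axis of plate and the x axis of shoe_empty, either way round below 0.08 rad and value of joint catch_shoe_empty below 0.002 m and linear speed of plate below 0.01 m/s); the robot touches nothing.
It fails at once if the plate is rammed into the end of the empty shoe, pressing on it with more than 35 N over the last 3 cm (x of plate in the frame of shoe_empty above -0.03 m and contact force between plate and shoe_empty above 35 N).
It fails at once if the plate is forced against a shoe with more than 45 N (contact force between plate and shoe_full above 45 N or contact force between plate and shoe_empty above 45 N).
It fails at once if the hand presses on a shoe or its catch with more than 45 N (contact force between any of the arm, the fingers and shoe_full above 45 N or contact force between any of the arm, the fingers and shoe_empty above 45 N).
It fails at once if a bystander is shifted by more than 3 cm (distance of any of bearing_1, bearing_2, end_cap, shaft_1, armature_3 from where it was at the start of the episode above 0.03 m).
It also fails if it takes over 72 s, if anything falls off the work surface, if the arm or the gripper's body presses on something with over 40 N, if the wrist force passes 120 N, or if a joint passes its speed limit or range.

ROBOT

A 7-joint arm with a two-finger parallel gripper is mounted at the origin on a cart in front of the work surface, level with it; the furniture and walls round the work are solid. World frame = base frame: x ahead of the robot, y to its left, z up, the work surface at z = 0. Lengths are in m, angles in rad, forces in N, time in s.
With the tool pointing down it reaches from about 0.35 to 0.9 m from the base axis. Payload 7.2 kg.
Tool frame: the origin (TCP) lies midway between the tips of the shut fingers; the grasp point (between the pads) lies 19 mm behind it; x points along the fingers, y is the direction in which the jaws open and shut, and the axes are right-handed (so a half turn about x gives the same grasp; the last joint's range is limited). The gripper opens to 85 mm and grips with 20 to 120 N. Pads are 22 mm wide; open, the fingers measure 114 mm over their backs; the gripper's body (76 mm by 85 mm) begins 54 mm behind the grasp point. The pads swing forward as they close: fully open they stand 13 mm farther back than shut.
Start: joints at [-1.309, 0.411, -0.013, 1.596, 0.006, 1.134, -0.082], TCP at [0.202, 0.591, 0.231] pointing down, gripper open.
Joint ranges: [-2.95, 2.95], [-0.29, 1.99], [-1.47, 1.44], [0.14, 2.54], [-1.03, 4.17], [0.13, 1.85], [-2.86, 2.86]. Speed limits (rad/s): [2.39, 2.39, 3.01, 3.01, 3.14, 3.14, 3.14].

INTERFACE

Orientations are given as a rotation vector (axis times angle).
In Python, from workcell import robot, cams, job gives the robot as it stands.
- The arm moves only by the shell command python3 -m inch 'ROWS' [OPENING] [FORCE]. ROWS is JSON, a list of rows, each a list of 6 numbers: the shift along the tool's x, y, z in cm, then the turn, a rotation vector about the tool's x, y, z in rad. In form: [[dx, dy, dz, ax, ay, az], ...]. A call has 1 to 5 rows; each row shifts and turns the commanded pose from where the row before left it, along the tool's axes as they then stand; what a row does not reach is not made up. A row lasts 1/12 s, in which the tool goes at most 41.7 mm and 7.16 degrees, less where a joint would pass 70% of its speed; a pose out of reach is approached as far as the arm can. A call with a gripper value outside its range is refused whole. OPENING is the opening, from -1 (shut) to 1 (fully open), set as the call begins (- or left out, the last holds). The fingers move at their own pace and stop on an object; FORCE is the grip in N (left out, the last holds). Time passes only in rows, so rows that do not move let the fingers close. It gives the time, the measured TCP pose, the force and the opening at its end, in the units of the state.
- robot.sense(): the state, without advancing time (a new reading comes with each control period).
- cams.grab_frame(name): name is "scene" or "top" or "wrist"; returns a dict with "pixels" (400x640x3 uint8, red, green, blue), "intrinsics" (3x3 intrinsics, pixels), "rvec" (rotation vector, rad) and "tvec" (3), from world to camera coordinates, as OpenCV has them; the wrist camera has in their place "hand_eye" (4x4, takes a point from camera to tool coordinates, whose origin is the TCP and whose axes are the tool frame's). Camera axes: x right, y down, z forward; pixel columns grow to the right and rows downward; lengths in m; the calibration is good to about 2 mm. A picture is of the moment at which its call begins: read the wrist's pose just before it. There is no depth.
- job.sign_off(): hands the job in, once; it reports no verdict.
The state is a dict: "t": time; "joint_pos": joint angles; "joint_vel": joint speeds; "joint_efforts": joint torques, N m; "tool_pos": TCP position; "orientation": TCP orientation; "force": force on the tool from outside, world axes, zero at the start; "torque": the same for the moment, N m; "grip_width": finger opening in m.
Only numpy, scipy, OpenCV 4.12 (cv2) and the standard library are available. Lean on these libraries where they do the work, as an engineer would, in place of code of your own. Each camera call takes 0.05 s, during which the arm holds its last target.

## Working session

There is one attempt and no reset: what is moved stays moved. The work goes in short steps, Python scripts to look and compute and a shell command to move; the robot and the scene stay as the last step left them, time stands still between calls to the robot, and variables do not carry over. Pictures are saved under pics/ and viewed, and the job is handed in when it is done.

```bash
ls; mkdir -p pics; python3 - <<'E'
from workcell import robot,cams,job
import cv2
s=robot.sense();print({k:(v if not hasattr(v,'__len__') else [round(float(x),4) for x in v]) for k,v in s.items()})
for n in ["scene","top","wrist"]:
    f=cams.grab_frame(n);cv2.imwrite(f"pics/{n}0.png",f["pixels"][:,:,::-1])
    print(n,f["intrinsics"],f.get("rvec"),f.get("tvec"),f.get("hand_eye"))
E
```

```text
pics
{'t': 0.0, 'joint_pos': [-1.3092, 0.4119, -0.0127, 1.5971, 0.0056, 1.1343, -0.0822], 'joint_vel': [-0.0011, 0.0004, 0.0004, -0.0002, 0.0005, 0.0007, -0.0009], 'joint_efforts': [-0.0003, -60.0618, 0.682, -29.943, 0.0137, 0.0107, -0.0], 'tool_pos': [0.2023, 0.5908, 0.2304], 'orientation': [0.2575, 1.5554, -0.2601], 'force': [0.297, -0.4291, -0.0635], 'torque': [0.0588, -0.0393, -0.0052], 'grip_width': 0.08548944699736385}
scene [[366.56722673   0.         321.059243  ]
 [  0.         366.56722673 200.83005137]
 [  0.           0.           1.        ]] [ 1.23431018 -2.41056895  0.86854274] [0.16004152 0.56346162 0.4711707 ] None
top [[519.11546152   0.         317.50861838]
 [  0.         519.11546152 195.34535441]
 [  0.           0.           1.        ]] [ 2.18804755 -2.18414003  0.12910045] [-0.28892669  0.62088765  1.01800796] None
wrist [[327.95474818   0.         324.44325606]
 [  0.         327.95474818 198.34103708]
 [  0.           0.           1.        ]] None None [[-1.31052135e-03 -2.90316532e-01  9.56929775e-01 -1.42273286e-01]
 [ 9.99999067e-01 -1.27279274e-05  1.36564357e-03 -1.82982263e-03]
 [-3.84289173e-04  9.56930672e-01  2.90316278e-01 -7.47342509e-02]
 [ 0.00000000e+00  0.00000000e+00  0.00000000e+00  1.00000000e+00]]
```

View pics/scene0.png

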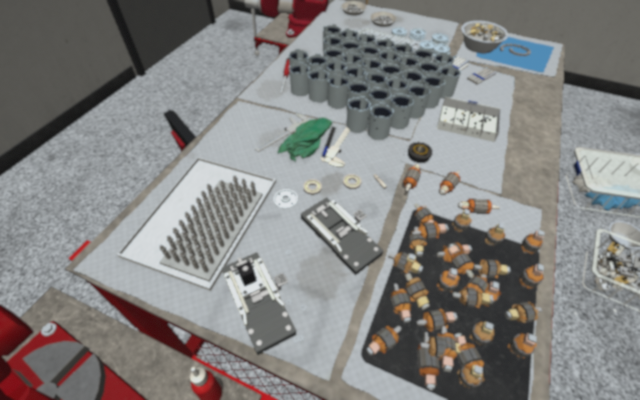

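View pics/top0.png

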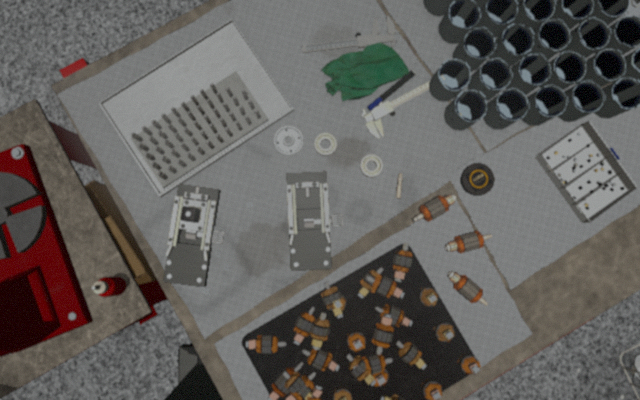

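View pics/wrist0.png

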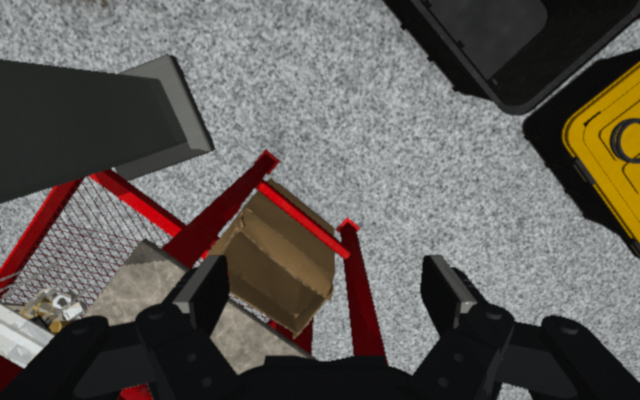

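```bash
cat > h.py <<'E'
import cv2,numpy as np
from workcell import robot,cams,job
from scipy.spatial.transform import Rotation as R
def cam(n):
    s=robot.sense(); f=cams.grab_frame(n); K=np.array(f["intrinsics"])
    if n=="wrist":
        T=np.eye(4);T[:3,:3]=R.from_rotvec(s["orientation"]).as_matrix();T[:3,3]=s["tool_pos"]
        W=T@np.array(f["hand_eye"])
    else:
        V=np.eye(4);V[:3,:3]=R.from_rotvec(f["rvec"]).as_matrix();V[:3,3]=f["tvec"];W=np.linalg.inv(V)
    return f["pixels"],K,W
def ray(uv,K,W,z):
    d=W[:3,:3]@np.linalg.inv(K)@np.array([uv[0],uv[1],1.]);o=W[:3,3]
    return o+d*(z-o[2])/d[2]
def proj(p,K,W):
    q=np.linalg.inv(W)@np.append(p,1);u=K@q[:3];return u[:2]/u[2]
def st():
    s=robot.sense();print("t",round(s["t"],2),"pos",np.round(s["tool_pos"],4),"F",np.round(s["force"],1),"w",round(s["grip_width"],4));M=R.from_rotvec(s["orientation"]).as_matrix();print(np.round(M,3));print(np.round(s["joint_pos"],3));return s,M
E
python3 - <<'E'
from h import *
st()
im,K,W=cam("top")
print(W)
for uv in [(190,235),(308,220),(320,200)]: print(ray(uv,K,W,0.02))
print(proj([0,0,0],K,W),proj([.2,.59,.23],K,W))
c=im[170:300,150:350,::-1];cv2.imwrite("pics/topc.png",cv2.resize(c,None,fx=4,fy=4,interpolation=cv2.INTER_CUBIC))
im,K,W=cam("scene")
print(W, proj([0,0,0],K,W))
c=im[180:360,210:400,::-1];cv2.imwrite("pics/scenec.png",cv2.resize(c,None,fx=3.3,fy=3.3,interpolation=cv2.INTER_CUBIC))
E
```

```text
t 0.15 pos [0.2023 0.591  0.2307] F [ 0.  -0.5 -0.4] w 0.0855
[[-0.     0.324  0.946]
 [-0.001  0.946 -0.324]
 [-1.    -0.001  0.   ]]
[-1.309  0.412 -0.013  1.597  0.006  1.134 -0.082]
[[ 6.02641618e-04 -9.95727135e-01  9.23423493e-02  5.24403558e-01]
 [-9.99672034e-01 -2.96401812e-03 -2.54369671e-02 -2.61096570e-01]
 [ 2.56019828e-02 -9.22967348e-02 -9.95402356e-01  1.07803052e+00]
 [ 0.00000000e+00  0.00000000e+00  0.00000000e+00  1.00000000e+00]]
[ 0.54132364 -0.03046988  0.02      ]
[ 0.57204583 -0.26878309  0.02      ]
[ 0.61300628 -0.29323903  0.02      ]
[170.17547759 511.95622089] [-254.1377175   456.54204134]
[[-0.58763833 -0.63000138  0.50771986  0.20980541]
 [-0.80905191  0.44914741 -0.37907997  0.05501595]
 [ 0.01077985 -0.63353364 -0.77364005  0.71976319]
 [ 0.          0.          0.          1.        ]] [445.57033232 639.1989167 ]
```

View pics/topc.png

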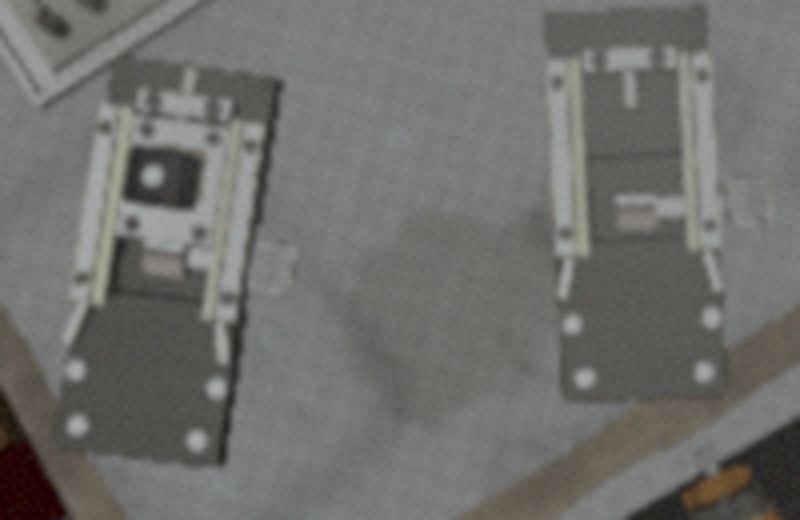

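View pics/scenec.png

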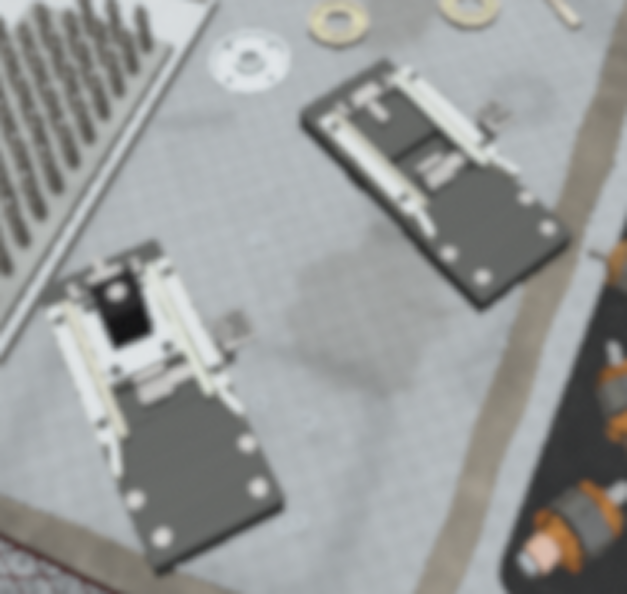

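```bash
cat >> h.py <<'E'
def fit(pts,loc):
    # 2D rigid fit: loc (shoe frame) -> world
    P=np.array(pts)[:,:2];L=np.array(loc,float)
    pc=P.mean(0);lc=L.mean(0);A=(L-lc);B=(P-pc)
    th=np.arctan2((A[:,0]*B[:,1]-A[:,1]*B[:,0]).sum(),(A*B).sum())
    c,s=np.cos(th),np.sin(th);Rm=np.array([[c,-s],[s,c]]);t=pc-Rm@lc
    print("t",np.round(t,4),"th",round(th,4),"res mm",np.round(1000*(P-(L@Rm.T+t)),1).tolist());return t,th
E
python3 - <<'E'
from h import *
im,K,W=cam("top")
loc=[(.06,.042),(.06,-.042),(-.14,-.042),(-.14,.042)]
for name,c in [("full",[(112,60),(277,79),(218,464),(58,447)]),("empty",[(545,10),(707,7),(723,398),(562,402)])]:
    pts=[ray((150+u/4,170+v/4),K,W,.022) for u,v in c]; fit(pts,loc)
E
```

```text
t [ 0.5806 -0.039 ] th -0.1205 res mm [[-2.6, 0.2], [-1.9, -0.1], [3.0, 1.8], [1.4, -1.9]]
t [ 0.6106 -0.2683] th 0.0412 res mm [[0.3, -0.2], [-1.2, 0.7], [-0.3, 1.1], [1.2, -1.7]]
```

```bash
python3 - <<'E'
from h import *
a=cam("top");b=cam("scene")
def tri(ua,ub):
    P=[k@np.linalg.inv(w)[:3] for k,w in (a[1:],b[1:])]
    X=cv2.triangulatePoints(P[0],P[1],np.array(ua,float).reshape(2,1),np.array(ub,float).reshape(2,1));X=(X[:3]/X[3]).ravel();print(np.round(X,3))
tri((105,288),(200,375));tri((15,153),(48,328))
E
python3 - <<'E'
import cv2
i=cv2.imread('pics/top0.png')[80:330,0:160];j=cv2.imread('pics/scene0.png')[230:400,0:240]
cv2.imwrite('pics/c1.png',cv2.resize(i,None,fx=2.4,fy=2.4));cv2.imwrite('pics/c2.png',cv2.resize(j,None,fx=3,fy=3))
E
```

```text
[0.443 0.111 0.089]
[0.703 0.313 0.043]
```

View pics/c1.png

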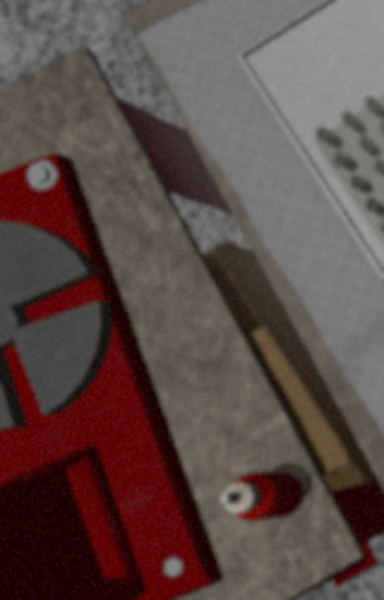

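View pics/c2.png

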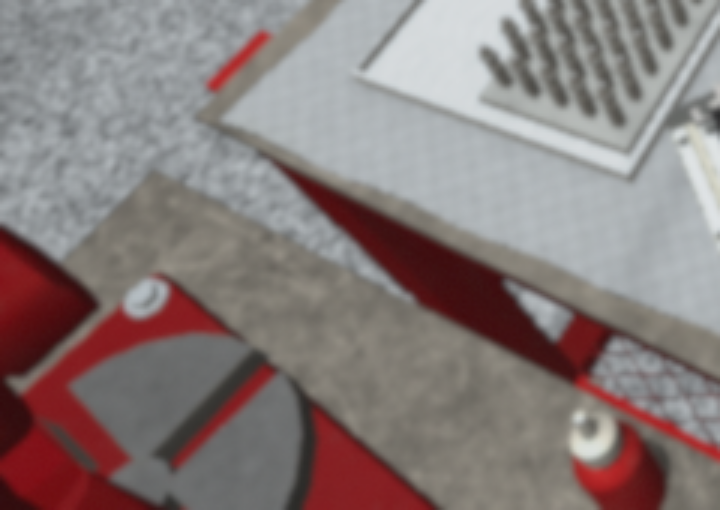

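```bash
python3 - <<'E'
from h import *
im,K,W=cam("scene")
for uv in [(15,335),(2,310),(28,330),(8,372),(3,390)]:
    print(uv,[np.round(ray(uv,K,W,z),2).tolist() for z in (0.5,.4,.3,.2,.1,0)])
print(proj([.2,.59,.23],K,W),proj([.2,.59,.4],K,W))
E
```

```text
(15, 335) [[0.38, 0.15, 0.5], [0.45, 0.2, 0.4], [0.53, 0.25, 0.3], [0.6, 0.29, 0.2], [0.68, 0.34, 0.1], [0.75, 0.38, 0.0]]
(2, 310) [[0.4, 0.16, 0.5], [0.48, 0.21, 0.4], [0.57, 0.25, 0.3], [0.65, 0.3, 0.2], [0.74, 0.35, 0.1], [0.83, 0.39, 0.0]]
(28, 330) [[0.37, 0.15, 0.5], [0.45, 0.19, 0.4], [0.53, 0.23, 0.3], [0.6, 0.28, 0.2], [0.68, 0.32, 0.1], [0.75, 0.36, 0.0]]
(8, 372) [[0.36, 0.16, 0.5], [0.42, 0.21, 0.4], [0.49, 0.26, 0.3], [0.55, 0.31, 0.2], [0.62, 0.35, 0.1], [0.69, 0.4, 0.0]]
(3, 390) [[0.35, 0.16, 0.5], [0.41, 0.21, 0.4], [0.47, 0.26, 0.3], [0.53, 0.31, 0.2], [0.6, 0.36, 0.1], [0.66, 0.41, 0.0]]
[-605.09862607 1393.46886627] [-3663.96053622  4357.37127153]
```

```bash
python3 -m inch '[[-3.5,0,0,0,0,0],[-3.5,0,0,0,0,0],[-3.5,0,0,0,0,0],[-3.5,0,0,0,0,0]]' -1; python3 - <<'E'
from h import *
st()
im,K,W=cam("wrist");cv2.imwrite("pics/w1.png",im[:,:,::-1]);print(W)
E
```

```text
t: 0.78
tool_pos: [0.2024, 0.591, 0.373]
orientation: [0.259, 1.555, -0.259]
force: [0.3, 0.3, -0.7]
grip_width: 0.0388
t 0.78 pos [0.2024 0.591  0.373 ] F [ 0.3  0.3 -0.7] w 0.0388
[[-0.     0.324  0.946]
 [-0.     0.946 -0.324]
 [-1.    -0.    -0.   ]]
[-1.316e+00  3.340e-01 -3.000e-03  1.380e+00  1.000e-03  1.428e+00
 -7.800e-02]
[[ 0.32352606  0.90535418  0.27507216  0.13105859]
 [ 0.94621847 -0.30992852 -0.09281656  0.6134811 ]
 [ 0.00122084  0.29030694 -0.9569328   0.51526366]
 [ 0.          0.          0.          1.        ]]
```

View pics/w1.png

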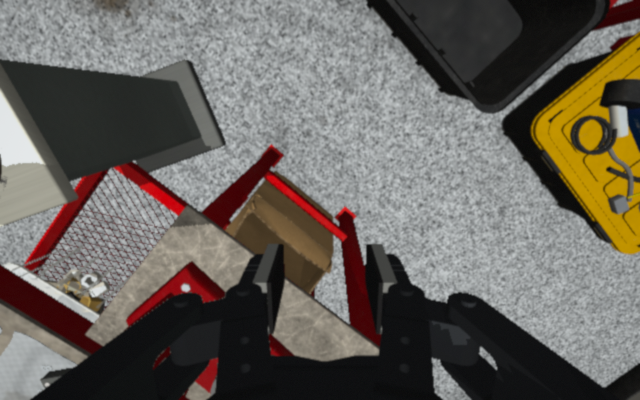

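```bash
python3 -m inch '[[0,-3.2,1.6,0,0,0],[0,-3.2,1.6,0,0,0],[0,-3.2,1.6,0,0,0],[0,-3.2,1.6,0,0,0]]'; python3 - <<'E'
from h import *
st()
im,K,W=cam("wrist");cv2.imwrite("pics/w2.png",im[:,:,::-1])
E
```

```text
t: 1.17
tool_pos: [0.2215, 0.4479, 0.3709]
orientation: [0.259, 1.555, -0.259]
force: [1.2, -0.5, -0.5]
grip_width: -0.0
t 1.17 pos [0.2215 0.4479 0.3709] F [ 1.2 -0.5 -0.5] w -0.0
[[ 0.     0.324  0.946]
 [-0.     0.946 -0.324]
 [-1.    -0.     0.   ]]
[-1.225  0.102  0.018  1.677 -0.002  1.363  0.035]
```

View pics/w2.png

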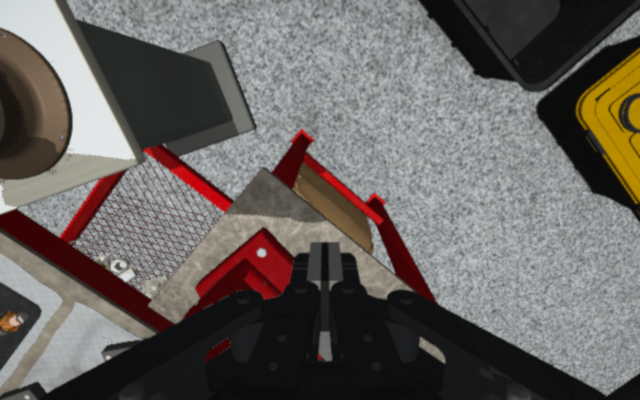

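```bash
python3 -m inch '[[0,-2.8,2.6,0,0,0],[0,-2.8,2.6,0,0,0],[0,-2.8,2.6,0,0,0]]'; python3 - <<'E'
from h import *
st()
im,K,W=cam("wrist");cv2.imwrite("pics/w3.png",im[:,:,::-1])
E
```

```text
t: 1.47
tool_pos: [0.2683, 0.3435, 0.3712]
orientation: [0.258, 1.555, -0.258]
force: [1.2, -0.1, 0.3]
grip_width: 0.0001
t 1.47 pos [0.2683 0.3435 0.3712] F [ 1.2 -0.1  0.3] w 0.0001
[[ 0.     0.323  0.946]
 [ 0.001  0.946 -0.323]
 [-1.     0.001  0.   ]]
[-1.117 -0.023  0.096  1.807  0.002  1.357  0.221]
```

View pics/w3.png

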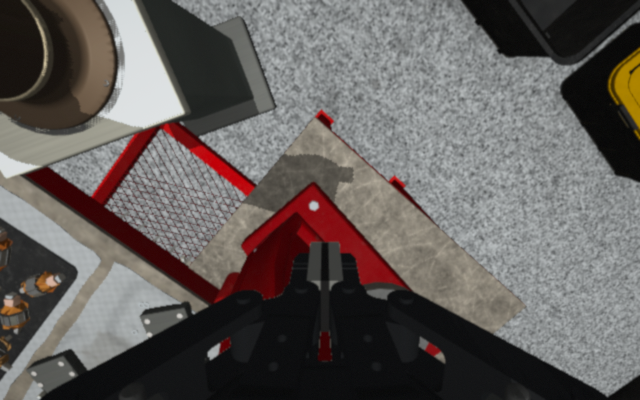

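```bash
python3 -m inch '[[0,-2.8,2.6,0,0,0],[0,-2.8,2.6,0,0,0],[0,-2.9,2.6,0,0,0],[0,-2.9,2.6,0,0,0]]';python3 -m inch '[[0,-3.3,2.0,-0.04,0,0],[0,-3.3,2.0,-0.04,0,0],[0,-3.3,2.0,-0.04,0,0],[0,-3.3,2.0,-0.04,0,0],[0,-3.3,2.0,-0.04,0,0]]'; python3 - <<'E'
from h import *
st()
im,K,W=cam("wrist");cv2.imwrite("pics/w4.png",im[:,:,::-1])
E
```

```text
t: 1.85
tool_pos: [0.33, 0.2018, 0.3714]
orientation: [0.259, 1.555, -0.258]
force: [1.5, 0.4, 0.5]
grip_width: -0.0001
t: 2.27
tool_pos: [0.3858, 0.017, 0.3716]
orientation: [0.101, 1.567, -0.1]
force: [1.4, 0.3, -0.2]
grip_width: -0.0
t 2.27 pos [0.3858 0.017  0.3716] F [ 1.4  0.3 -0.2] w -0.0
[[ 0.001  0.128  0.992]
 [ 0.001  0.992 -0.128]
 [-1.     0.001  0.001]]
[-0.843 -0.19   0.575  1.918  0.104  1.383  1.147]
```

View pics/w4.png

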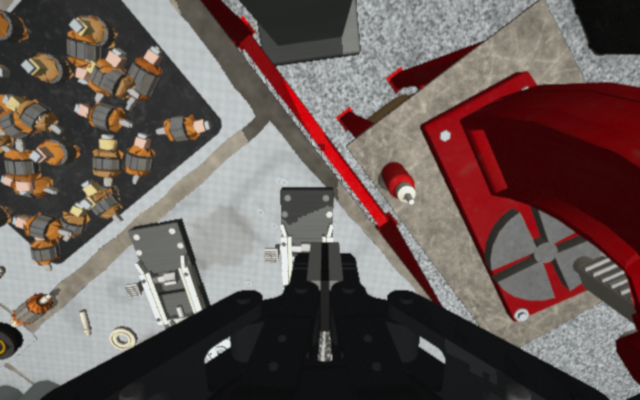

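```bash
python3 -m inch '[[2,-1.7,1.4,0,0,0],[2.5,-1.7,1.4,0,0,0],[2.5,-1.7,1.4,0,0,0],[0,0,0,0,0,0],[0,0,0,0,0,0]]' 1; python3 - <<'E'
from h import *
st()
im,K,W=cam("wrist");cv2.imwrite("pics/w5.png",im[:,:,::-1])
E
```

```text
t: 2.73
tool_pos: [0.4203, -0.0376, 0.3005]
orientation: [0.103, 1.57, -0.105]
force: [0.5, 0.1, 0.3]
grip_width: 0.0603
t 2.73 pos [ 0.4203 -0.0376  0.3005] F [0.5 0.1 0.3] w 0.0603
[[-0.002  0.132  0.991]
 [-0.001  0.991 -0.132]
 [-1.    -0.002 -0.002]]
[-0.791 -0.056  0.75   1.986  0.043  1.2    1.381]
```

View pics/w5.png

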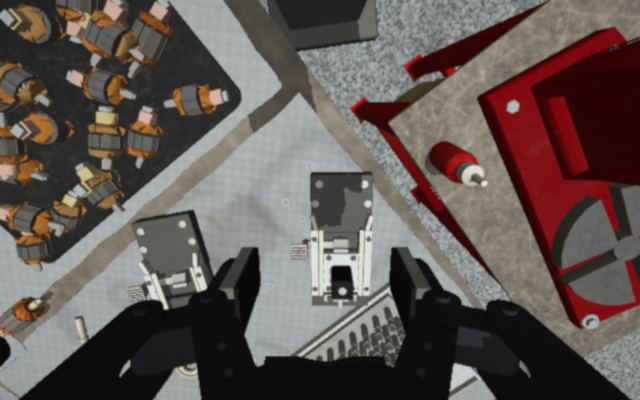

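```bash
python3 - <<'E'
import cv2
i=cv2.imread('pics/w5.png')
cv2.imwrite('pics/w5a.png',cv2.resize(i[165:315,280:390],None,fx=4,fy=4,interpolation=cv2.INTER_CUBIC))
cv2.imwrite('pics/w5b.png',cv2.resize(i[200:330,120:220],None,fx=4.5,fy=4.5,interpolation=cv2.INTER_CUBIC))
E
```

```text
(no output)
```

View pics/w5a.png

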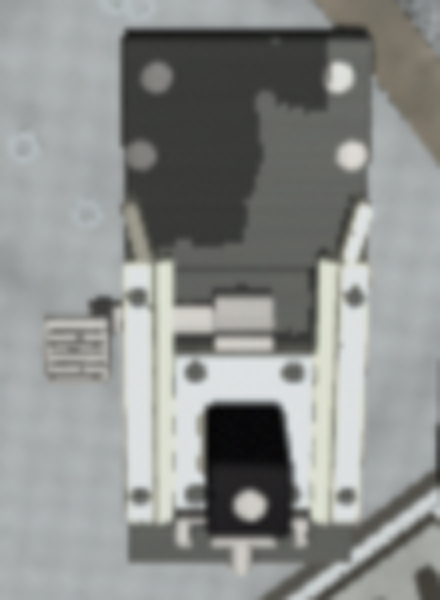

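View pics/w5b.png

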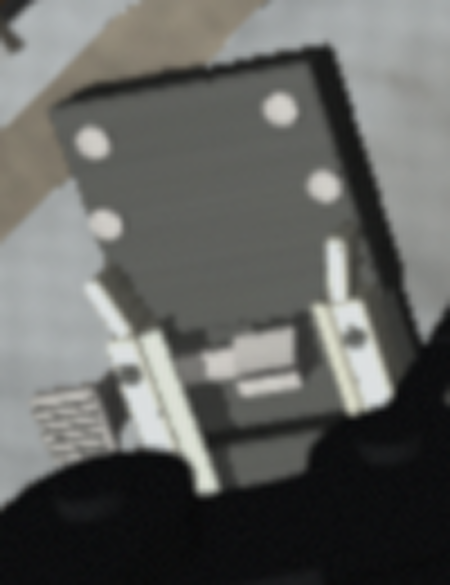

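```bash
python3 - <<'E'
from h import *
im,K,W=cam("wrist")
def P(l,s,ox,oy):
    return [ray((ox+u/s,oy+v/s),K,W,z) for u,v,z in l]
fit(P([(124,40,.022),(371,40,.022),(122,262,.036),(370,262,.036),(127,523,.036),(360,523,.036)],4,280,165),[(-.14,-.042),(-.14,.042),(-.066,-.042),(-.066,.042),(.034,-.042),(.034,.042)])
p=P([(77,348,.042)],4,280,165)[0];print("tab",p)
fit(P([(52,108,.022),(313,52,.022),(108,345,.036),(363,302,.036)],4.5,120,200),[(-.14,-.042),(-.14,.042),(-.066,-.042),(-.066,.042)])
E
```

```text
t [ 0.5822 -0.0358] th -0.1279 res mm [[0.8, 1.4], [0.6, -1.4], [-0.6, 0.4], [-0.5, -0.7], [-0.2, 0.6], [-0.1, -0.2]]
tab [ 0.5372861  -0.08751948  0.042     ]
t [ 0.6121 -0.2643] th 0.0528 res mm [[0.4, 0.9], [-2.5, 0.6], [1.0, 0.1], [1.1, -1.6]]
```

```bash
python3 -m inch '[[2,-0.6,2.1,0,0,0],[2,-0.6,2.1,0,0,0],[2,-0.6,2.1,0,0,0],[2,-0.6,2.1,0,0,0],[2,-0.6,2.0,0,0,0]]' -1; python3 -m inch '[[3.5,-0.6,2.0,0,0,0],[3.5,0,0,0,0,0],[3.5,0,0,0,0,0],[0,0,0,0,0,0]]';  python3 - <<'E'
from h import *
s,M=st()
def shoe(p,t=(.5822,-.0358),th=-.128):
    c,q=np.cos(th),np.sin(th);d=np.array(p[:2])-t;return c*d[0]+q*d[1],-q*d[0]+c*d[1]
print(shoe(s["tool_pos"]))
im,K,W=cam("wrist");cv2.imwrite("pics/w6.png",im[:,:,::-1])
E
```

```text
t: 3.25
tool_pos: [0.5219, -0.0788, 0.201]
orientation: [0.101, 1.567, -0.098]
force: [-1.2, 1.2, 1.0]
grip_width: 0.017
t: 3.58
tool_pos: [0.5361, -0.0864, 0.0912]
orientation: [0.101, 1.577, -0.1]
force: [-2.0, 0.6, 0.5]
grip_width: 0.0001
t 3.58 pos [ 0.5361 -0.0864  0.0912] F [-2.   0.6  0.5] w 0.0001
[[-0.009  0.127  0.992]
 [ 0.001  0.992 -0.127]
 [-1.     0.    -0.009]]
[-0.45   0.526  0.698  1.962 -0.455  0.824  1.944]
(np.float64(-0.03926616627929476), np.float64(-0.05605218461364224))
```

View pics/w6.png

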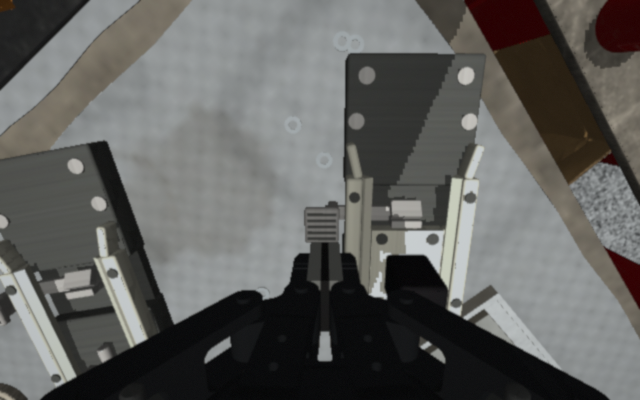

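```bash
python3 -m inch '[[2,-0.2,0.2,0,0,0],[1.8,-0.1,0,0,0,0],[0,0,0,0,0,0],[0,0,0,0,0,0]]'; python3 - <<'E'
from h import *
s,M=st()
im,K,W=cam("wrist");cv2.imwrite("pics/w7.png",im[150:350,200:500,::-1].repeat(2,0).repeat(2,1))
E
```

```text
t: 3.97
tool_pos: [0.5416, -0.0914, 0.0603]
orientation: [0.102, 1.567, -0.101]
force: [-0.4, 1.1, -0.1]
grip_width: 0.0002
t 3.97 pos [ 0.5416 -0.0914  0.0603] F [-0.4  1.1 -0.1] w 0.0002
[[ 0.002  0.129  0.992]
 [ 0.001  0.992 -0.129]
 [-1.     0.001  0.002]]
[-0.408  0.574  0.658  1.973 -0.505  0.76   1.99 ]
```

View pics/w7.png

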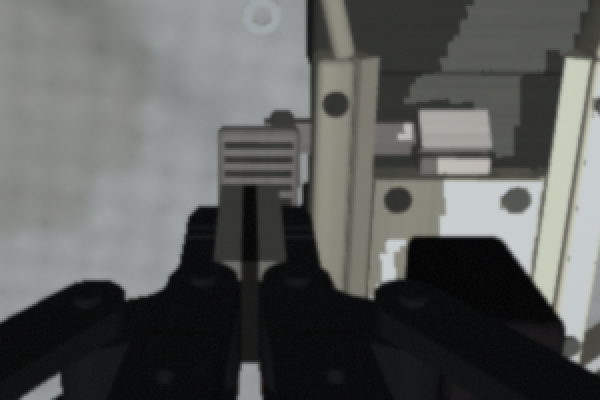

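```bash
python3 -m inch '[[0.7,0,-0.2,0,0,0],[0.7,0,0,0,0,0],[0,0,0,0,0,0]]'; python3 -m inch '[[0.3,0,0,0,0,0],[0.2,0,0,0,0,0],[0,0,0,0,0,0]]'; python3 -m inch '[[0.15,0,0,0,0,0],[0.15,0,0,0,0,0],[0,0,0,0,0,0]]'
```

```text
t: 4.27
tool_pos: [0.5382, -0.0912, 0.0439]
orientation: [0.102, 1.569, -0.101]
force: [-0.2, -0.2, -0.6]
grip_width: 0.0
t: 4.52
tool_pos: [0.5386, -0.0918, 0.0391]
orientation: [0.102, 1.569, -0.102]
force: [-0.8, 0.2, 0.1]
grip_width: 0.0
t: 4.77
tool_pos: [0.5387, -0.0919, 0.0361]
orientation: [0.102, 1.568, -0.102]
force: [0.3, -0.3, 1.4]
grip_width: 0.0002
```

```bash
python3 -m inch '[[0.15,0,0,0,0,0],[0.15,0,0,0,0,0],[0,0,0,0,0,0]]'; python3 -m inch '[[0.1,0,0,0,0,0],[0,0,0,0,0,0],[0,0,0,0,0,0]]';python3 - <<'E'
from h import *
s,M=st()
im,K,W=cam("wrist");cv2.imwrite("pics/w8.png",im[150:350,200:500,::-1].repeat(2,0).repeat(2,1))
E
```

```text
t: 5.02
tool_pos: [0.5388, -0.0921, 0.0345]
orientation: [0.103, 1.568, -0.102]
force: [-5.0, 1.3, 19.1]
grip_width: 0.0002
t: 5.27
tool_pos: [0.5388, -0.0922, 0.0342]
orientation: [0.104, 1.567, -0.101]
force: [-7.3, 2.0, 27.7]
grip_width: 0.0003
t 5.27 pos [ 0.5388 -0.0922  0.0342] F [-7.3  2.  27.7] w 0.0003
[[ 0.001  0.13   0.992]
 [ 0.001  0.992 -0.13 ]
 [-1.     0.001  0.001]]
[-0.381  0.609  0.624  1.991 -0.542  0.71   2.021]
```

View pics/w8.png

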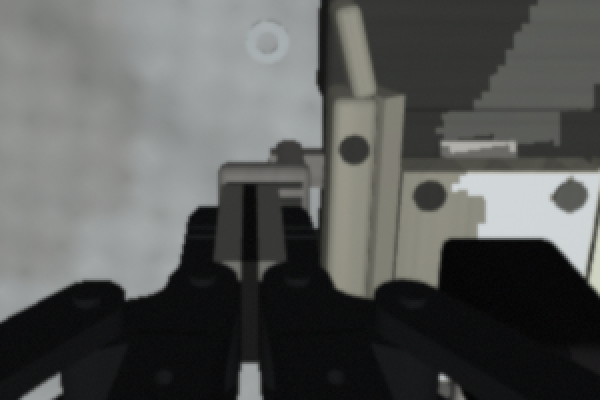

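```bash
python3 -m inch '[[-0.1,0,0,0,0,0],[0,0,0,0,0,0],[0,0,0,0,0,0]]'; python3 - <<'E'
from h import *
im,K,W=cam("wrist");cv2.imwrite("pics/w9.png",im[150:350,200:500,::-1].repeat(2,0).repeat(2,1))
E
```

```text
t: 5.57
tool_pos: [0.5388, -0.0921, 0.0345]
orientation: [0.103, 1.568, -0.102]
force: [-4.7, 1.0, 17.3]
grip_width: -0.0001
```

View pics/w9.png

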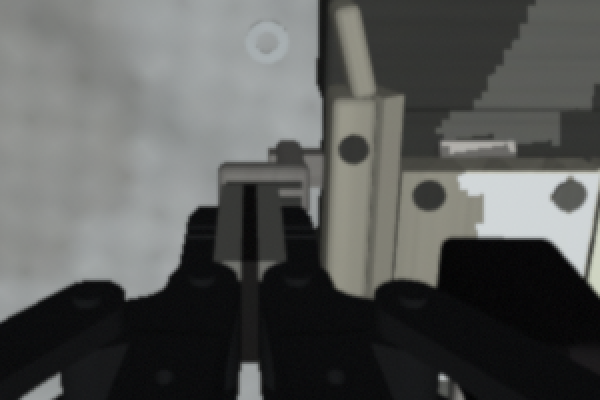

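```bash
python3 - <<'E'
from h import *
im,K,W=cam("wrist")
th=-.128;t=np.array([.5822,-.0358]);c,q=np.cos(th),np.sin(th)
for uv,z in [((440,235),.032),((440,229),.022),((440,221),.022),((440,221),.0275),((375,197),.036)]:
    d=ray(uv,K,W,z)[:2]-t;print(uv,z,c*d[0]+q*d[1],-q*d[0]+c*d[1])
cv2.imwrite("pics/w10.png",cv2.resize(im[190:300,350:520,::-1],None,fx=4.5,fy=4.5,interpolation=cv2.INTER_CUBIC))
im,K,W=cam("top");cv2.imwrite("pics/t10.png",cv2.resize(im[170:300,150:240,::-1],None,fx=5,fy=4.5,interpolation=cv2.INTER_CUBIC))
E
```

```text
(440, 235) 0.032 -0.04854136962390445 -0.007481030063154408
(440, 229) 0.022 -0.04752225069623026 -0.003984628481500388
(440, 221) 0.022 -0.05186464012991202 -0.0044227856784577555
(440, 221) 0.0275 -0.05396891891169013 -0.0065015758643114435
(375, 197) 0.036 -0.06878854234196875 -0.04003706560329621
```

View pics/w10.png

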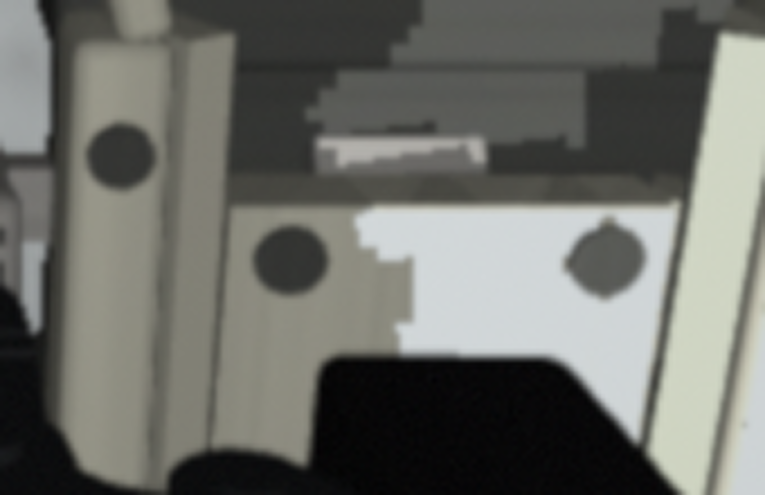

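View pics/t10.png

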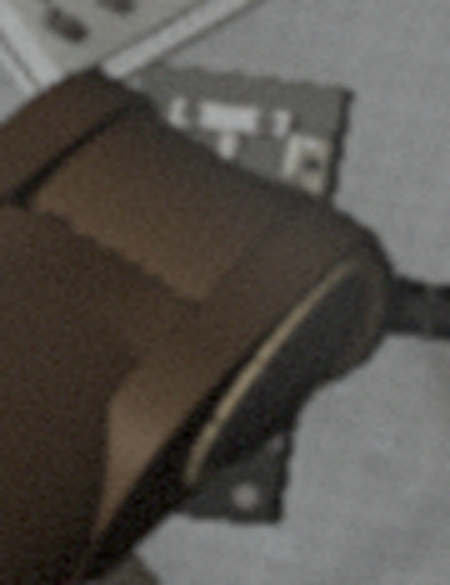

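```bash
python3 -m inch '[[-1,0,0,0,0,0],[-3,0,0,0,0,0],[-3,0,0,0,0,0],[-2.5,0,0,0,0,0]]'; python3 -m inch '[[0,2.1,0.6,0,0,0],[0,2.1,0.6,0,0,0],[0,2.0,0.5,0,0,0],[0,0,0,0,0,0],[0,0,0,0,0,0]]' 0.1; python3 - <<'E'
from h import *
s,M=st()
th=-.128;t=np.array([.5822,-.0358]);c,q=np.cos(th),np.sin(th)
d=s["tool_pos"][:2]-t;print("shoe",c*d[0]+q*d[1],-q*d[0]+c*d[1])
im,K,W=cam("wrist");cv2.imwrite("pics/w11.png",im[:,:,::-1])
print(proj([.5638,-.0334,.076],K,W))
E
```

```text
t: 6.05
tool_pos: [0.5384, -0.0923, 0.1298]
orientation: [0.102, 1.569, -0.103]
force: [0.8, 0.1, -0.3]
grip_width: -0.0002
t: 6.47
tool_pos: [0.5636, -0.0313, 0.1281]
orientation: [0.1, 1.569, -0.1]
force: [-0.0, -0.4, 0.7]
grip_width: 0.0468
t 6.47 pos [ 0.5636 -0.0313  0.1281] F [-0.  -0.4  0.7] w 0.0468
[[-0.     0.127  0.992]
 [-0.     0.992 -0.127]
 [-1.    -0.    -0.   ]]
[-0.57   0.504  0.732  1.89  -0.422  0.907  1.81 ]
shoe -0.019058527921261215 0.0020464521246768078
[323.41717091 223.35716314]
```

View pics/w11.png

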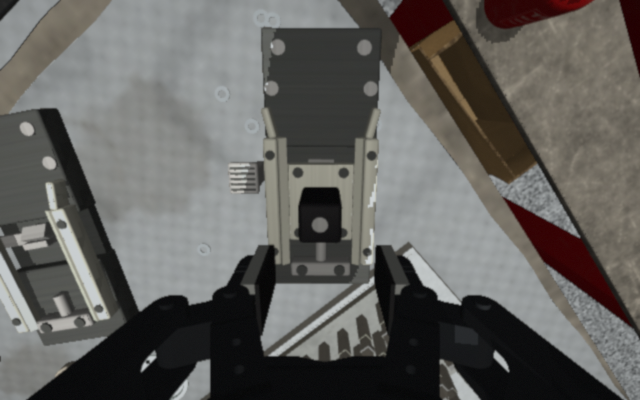

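```bash
python3 -m inch '[[2.5,-0.1,0,0,0,0],[2.5,0,0,0,0,0],[2.5,0,0,0,0,0],[1.2,0,0,0,0,0],[0,0,0,0,0,0]]'; python3 - <<'E'
from h import *
s,M=st()
im,K,W=cam("wrist");cv2.imwrite("pics/w12.png",im[:,:,::-1])
E
```

```text
t: 6.93
tool_pos: [0.5611, -0.0347, 0.039]
orientation: [0.102, 1.573, -0.104]
force: [-0.5, 1.0, 0.6]
grip_width: 0.0469
t 6.93 pos [ 0.5611 -0.0347  0.039 ] F [-0.5  1.   0.6] w 0.0469
[[-0.005  0.131  0.991]
 [-0.001  0.991 -0.131]
 [-1.    -0.001 -0.005]]
[-0.487  0.627  0.634  1.946 -0.535  0.747  1.901]
```

View pics/w12.png

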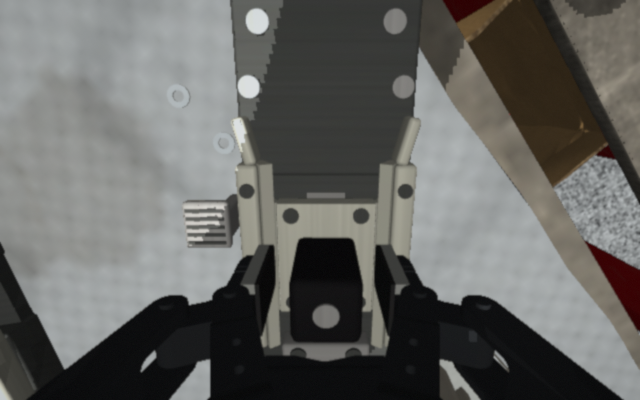

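```bash
python3 -m inch '[[0,0,0,0,0,0],[0,0,0,0,0,0],[0,0,0,0,0,0],[0,0,0,0,0,0],[0,0,0,0,0,0]]' -1 60; python3 - <<'E'
from h import *
s,M=st();print(s["torque"])
E
```

```text
t: 7.4
tool_pos: [0.5643, -0.0339, 0.0427]
orientation: [0.102, 1.566, -0.102]
force: [-1.0, -0.9, 7.3]
grip_width: 0.0274
t 7.4 pos [ 0.5643 -0.0339  0.0427] F [-1.  -0.9  7.3] w 0.0274
[[ 0.003  0.13   0.992]
 [ 0.     0.992 -0.13 ]
 [-1.     0.     0.002]]
[-0.49   0.622  0.636  1.943 -0.534  0.748  1.9  ]
[-0.16717153  0.21009616  0.01356962]
```

```bash
python3 -m inch '[[-0.2,0,0,0,0,0],[0,0,0,0,0,0],[0,0,-0.4,0,0,0],[0,0,-0.6,0,0,0],[0,0,-0.6,0,0,0]]';python3 -m inch '[[0,0,-0.7,0,0,0],[0,0,-0.7,0,0,0],[0,0,-0.7,0,0,0],[0,0,-0.7,0,0,0],[0,0,0,0,0,0]]'; python3 - <<'E'
from h import *
s,M=st()
im,K,W=cam("wrist");cv2.imwrite("pics/w13.png",im[:,:,::-1])
E
```

```text
t: 7.82
tool_pos: [0.5465, -0.0311, 0.043]
orientation: [0.102, 1.569, -0.102]
force: [-0.5, -0.7, -3.7]
grip_width: 0.0271
t: 8.23
tool_pos: [0.5177, -0.0274, 0.0431]
orientation: [0.103, 1.57, -0.102]
force: [-1.0, 0.1, -2.6]
grip_width: 0.0276
t 8.23 pos [ 0.5177 -0.0274  0.0431] F [-1.   0.1 -2.6] w 0.0276
[[-0.002  0.13   0.992]
 [ 0.001  0.992 -0.13 ]
 [-1.     0.001 -0.002]]
[-0.529  0.561  0.646  2.053 -0.525  0.695  1.899]
```

View pics/w13.png

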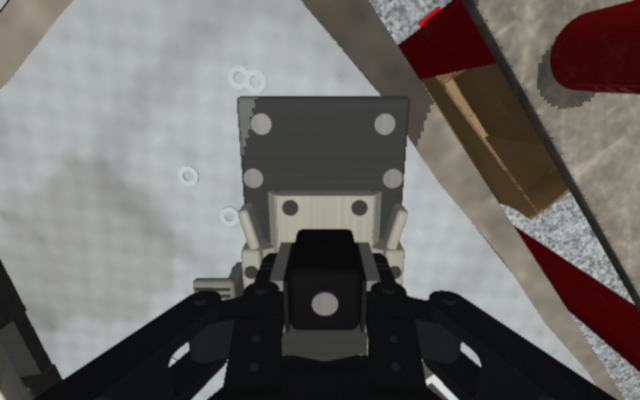

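```bash
python3 -m inch '[[0,0,-0.9,0,0,0],[0,0,-0.9,0,0,0],[0,0,-0.9,0,0,0],[0,0,-0.9,0,0,0],[0,0,-0.6,0,0,0]]';python3 -m inch '[[0,0,0,0,0,0],[-0.5,0,0,0,0,0],[-1.5,0,0,0,0,0],[-2,0,0,0,0,0],[0,0,0,0,0,0]]'; python3 - <<'E'
from h import *
s,M=st();print(s["torque"])
im,K,W=cam("wrist");cv2.imwrite("pics/w14.png",im[:,:,::-1])
E
```

```text
t: 8.7
tool_pos: [0.4762, -0.022, 0.0431]
orientation: [0.102, 1.57, -0.101]
force: [-0.3, -0.8, -4.5]
grip_width: 0.0271
t: 9.12
tool_pos: [0.4805, -0.0229, 0.0861]
orientation: [0.103, 1.563, -0.102]
force: [0.9, -0.5, -4.9]
grip_width: 0.0272
t 9.12 pos [ 0.4805 -0.0229  0.0861] F [ 0.9 -0.5 -4.9] w 0.0272
[[ 0.005  0.13   0.991]
 [ 0.     0.992 -0.13 ]
 [-1.     0.001  0.005]]
[-0.629  0.436  0.73   2.123 -0.438  0.728  1.828]
[ 0.02032991 -0.12036852 -0.05988534]
```

View pics/w14.png

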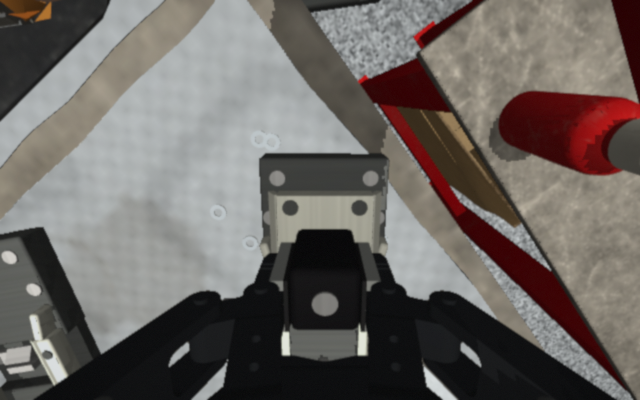

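```bash
python3 -m inch '[[-1.5,-1.7,1.8,0,0,0],[-1.5,-1.7,1.8,0,0,0],[-1.5,-1.7,1.8,0,0,0],[-1,-1.7,1.8,0,0,0],[0,-1.7,1.8,0,0,0]]'; python3 -m inch '[[0,0,0,0,0,0],[0,0,0,0,0,0]]'; python3 - <<'E'
from h import *
s,M=st()
im,K,W=cam("wrist");cv2.imwrite("pics/w15.png",im[:,:,::-1]);np.savez("w15.npz",K=K,W=W)
cv2.imwrite("pics/w15c.png",cv2.resize(im[60:380,100:290,::-1],None,fx=3,fy=3,interpolation=cv2.INTER_CUBIC)[:600*2])
E
```

```text
t: 9.58
tool_pos: [0.5582, -0.1193, 0.1395]
orientation: [0.102, 1.566, -0.101]
force: [-0.1, 0.5, -4.2]
grip_width: 0.0273
t: 9.75
tool_pos: [0.5565, -0.1197, 0.1373]
orientation: [0.103, 1.569, -0.104]
force: [-0.4, 0.8, -5.6]
grip_width: 0.0272
t 9.75 pos [ 0.5565 -0.1197  0.1373] F [-0.4  0.8 -5.6] w 0.0272
[[-0.001  0.131  0.991]
 [-0.001  0.991 -0.131]
 [-1.    -0.001 -0.   ]]
[-0.424  0.503  0.75   1.871 -0.421  0.932  1.96 ]
```

View pics/w15.png

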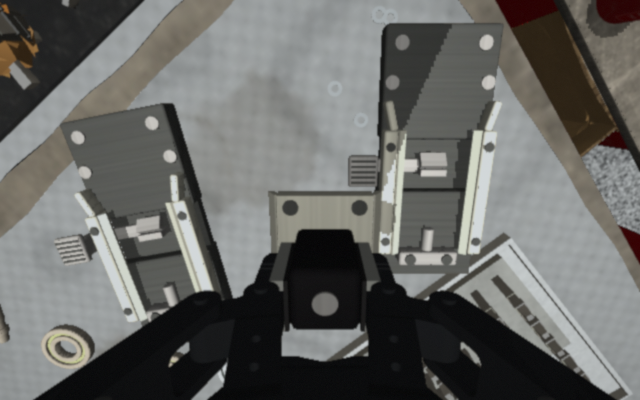

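Both shoes are visible; zooming on the empty one (corners near (62,125) and (165,103)).

```bash
python3 - <<'E'
import cv2
i=cv2.imread('pics/w15.png')
cv2.imwrite('pics/w15b.png',cv2.resize(i[95:335,50:240],None,fx=2.5*1.66/1.66,fy=2.5,interpolation=cv2.INTER_CUBIC))
cv2.imwrite('pics/w15a.png',cv2.resize(i[95:245,50:220],None,fx=4,fy=4,interpolation=cv2.INTER_CUBIC))
cv2.imwrite('pics/w15f.png',cv2.resize(i[15:275,340:520],None,fx=2.3,fy=2.3,interpolation=cv2.INTER_CUBIC))
E
```

```text
(no output)
```

View pics/w15a.png

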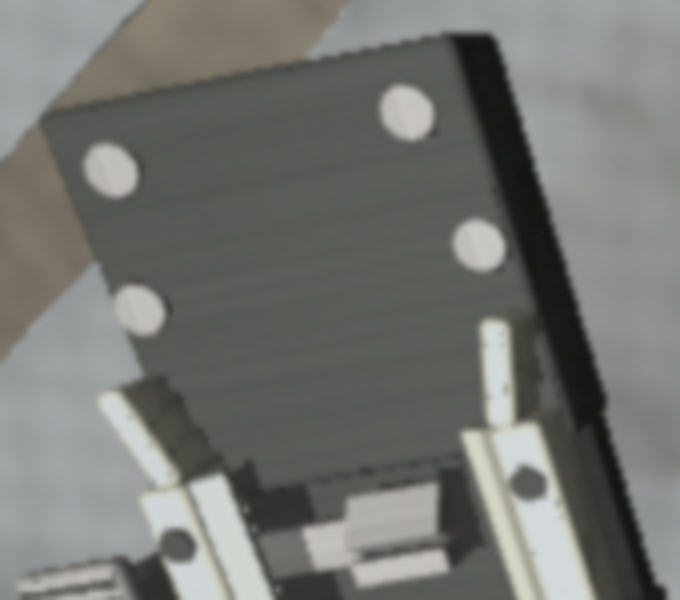

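View pics/w15b.png

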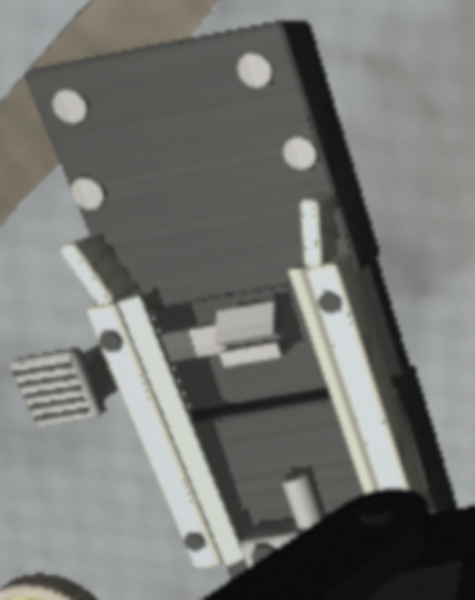

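View pics/w15f.png

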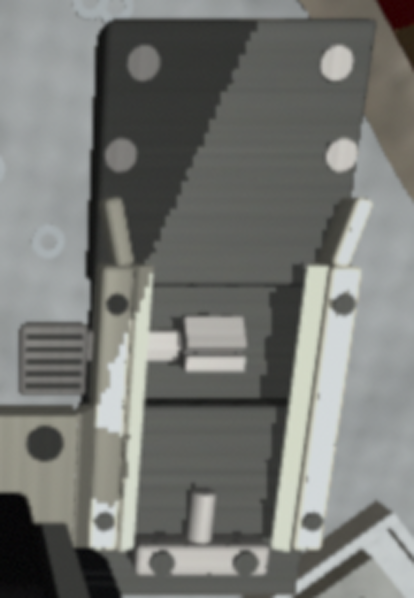

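```bash
python3 - <<'E'
from h import *
d=np.load("w15.npz");K,W=d["K"],d["W"]
P=lambda l,s,ox,oy:[ray((ox+u/s,oy+v/s),K,W,z) for u,v,z in l]
fit(P([(102,20,.022),(376,20,.022),(103,266,.036),(361,268,.036),(88,548,.036),(322,550,.036)],2.3,340,15),[(-.14,-.042),(-.14,.042),(-.066,-.042),(-.066,.042),(.034,-.042),(.034,.042)])
p=P([(42,115,.022),(450,35,.022),(143,497,.036),(540,425,.036)],4,50,95)+P([(195,567,.036)],2.5,50,95)
fit(p,[(-.14,-.042),(-.14,.042),(-.066,-.042),(-.066,.042),(.034,-.042)])
# rail mouth centre
print((p[2]+p[3])/2,(p[0]+p[1])/2)
E
```

```text
t [ 0.5806 -0.0382] th -0.1275 res mm [[0.6, -0.5], [1.0, -0.3], [-0.1, 1.1], [0.6, -1.0], [-1.5, 0.8], [-0.5, -0.0]]
t [ 0.6108 -0.2664] th 0.0503 res mm [[0.4, 0.9], [0.6, -1.4], [0.6, 1.2], [0.6, -1.0], [-2.2, 0.3]]
[ 0.5454176  -0.26959605  0.036     ] [ 0.47144601 -0.2736667   0.022     ]
```

```bash
python3 -m inch '[[0,-3.1,-0.6,0,0,0],[0,-3.1,-0.6,0,0,0],[0,-3.1,-0.6,0,0,0],[0,-3.1,-0.6,0,0,0],[0,-3.1,-0.7,0,0,0]]'; python3 -m inch '[[0,0,0,-0.06,0,0],[0,0,0,-0.06,0,0],[0,0,0,-0.062,0,0],[0,0,0,0,0,0],[0,0,0,0,0,0]]'; cat >> h.py <<'E'
def emp(p,t=(.6115,-.2645),th=.051):
    c,q=np.cos(th),np.sin(th);d=np.array(p[:2])-t;return np.round([1000*(c*d[0]+q*d[1]),1000*(-q*d[0]+c*d[1])],1)
E
python3 - <<'E'
from h import *
s,M=st();print(emp(s["tool_pos"]),np.arctan2(M[1,2],M[0,2]))
im,K,W=cam("wrist");cv2.imwrite("pics/w16.png",im[:,:,::-1]);np.savez("w16.npz",K=K,W=W)
E
```

```text
t: 10.22
tool_pos: [0.5047, -0.2675, 0.1374]
orientation: [0.101, 1.57, -0.099]
force: [1.2, -0.8, -4.5]
grip_width: 0.0271
t: 10.63
tool_pos: [0.5052, -0.2668, 0.1376]
orientation: [-0.039, 1.571, 0.041]
force: [-0.0, 0.5, -4.3]
grip_width: 0.0271
t 10.63 pos [ 0.5052 -0.2668  0.1376] F [-0.   0.5 -4.3] w 0.0271
[[-0.001 -0.051  0.999]
 [ 0.001  0.999  0.051]
 [-1.     0.001 -0.001]]
[-0.116  0.494  0.703  1.863 -0.393  0.929  2.391]
[-106.3    3.1] 0.051373246687941215
```

View pics/w16.png

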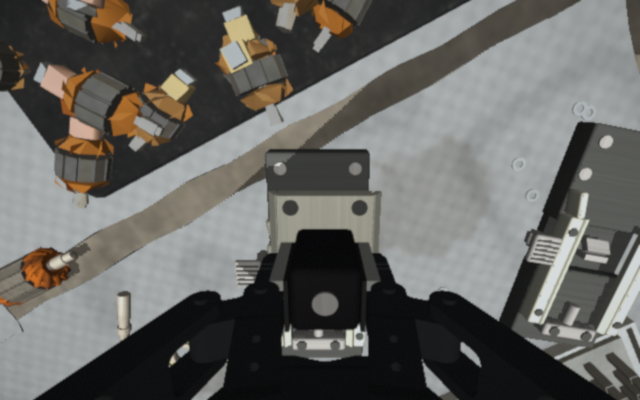

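```bash
python3 - <<'E'
from h import *
im=cv2.imread('pics/w16.png')
cv2.imwrite('pics/w16c.png',cv2.resize(im[140:260,250:400],None,fx=5,fy=5,interpolation=cv2.INTER_CUBIC))
E
```

```text
(no output)
```

View pics/w16c.png

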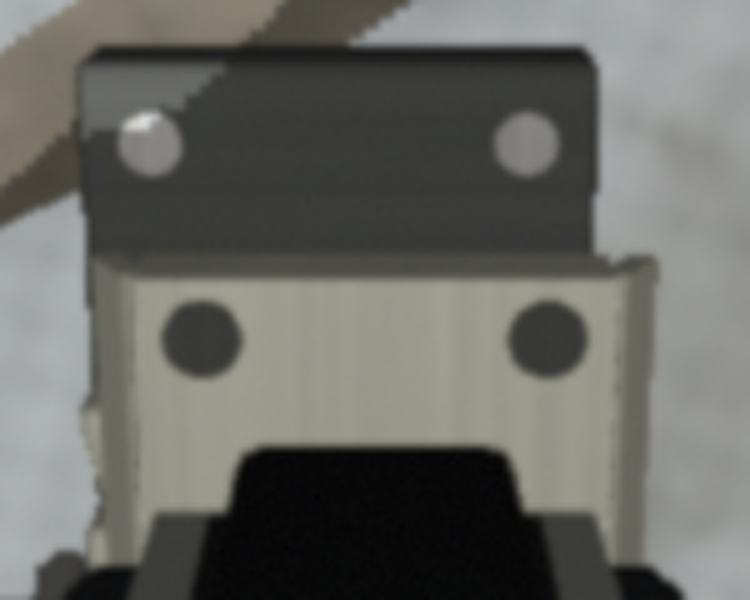

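```bash
python3 - <<'E'
from h import *
d=np.load("w16.npz");K,W=d["K"],d["W"]
a=ray((250+79/5,140+62/5),K,W,.022);b=ray((250+595/5,140+62/5),K,W,.022);print(a,b,emp(a),emp(b),np.linalg.norm(a-b))
# plate underside near edge corners, underside z=.1166
for u,v in [(95,258),(655,258)]:
    p=ray((250+u/5,140+v/5),K,W,.1166);print(p,emp(p))
for u,v in [(202,340),(548,340)]:
    p=ray((250+u/5,140+v/5),K,W,.1266);print(p,emp(p))
E
```

```text
[ 0.47275724 -0.31572486  0.022     ] [ 0.46857641 -0.23446985  0.022     ] [-141.2  -44.1] [-141.2   37.3] 0.08136249458593006
[ 0.47738402 -0.29812478  0.1166    ] [-135.7  -26.7]
[ 0.47442298 -0.24026101  0.1166    ] [-135.7   31.2]
[ 0.48235746 -0.28598528  0.1266    ] [-130.1  -14.9]
[ 0.48061787 -0.25190856  0.1266    ] [-130.1   19.2]
```

```bash
python3 -m inch '[[2.5,-0.2,0,0,0,0],[2.5,-0.2,0,0,0,0],[2.5,-0.05,0,0,0,0],[1,0,0,0,0,0],[0,0,0,0,0,0]]'; python3 -m inch '[[0,0,0,0,0,0],[0,0,0,0,0,0]]'; python3 - <<'E'
from h import *
s,M=st();print(emp(s["tool_pos"]),np.arctan2(M[1,2],M[0,2]))
im,K,W=cam("wrist");cv2.imwrite("pics/w17.png",im[:,:,::-1]);np.savez("w17.npz",K=K,W=W)
cv2.imwrite('pics/w17c.png',cv2.resize(im[130:290,220:430,::-1],None,fx=3.7,fy=3.7,interpolation=cv2.INTER_CUBIC))
E
```

```text
t: 11.1
tool_pos: [0.5042, -0.2711, 0.0508]
orientation: [-0.039, 1.575, 0.042]
force: [0.2, 0.2, -4.1]
grip_width: 0.0273
t: 11.27
tool_pos: [0.5065, -0.273, 0.0545]
orientation: [-0.041, 1.569, 0.04]
force: [0.6, 0.5, -4.1]
grip_width: 0.0272
t 11.27 pos [ 0.5065 -0.273   0.0545] F [ 0.6  0.5 -4.1] w 0.0272
[[ 0.002 -0.052  0.999]
 [-0.001  0.999  0.052]
 [-1.    -0.001  0.002]]
[-0.039  0.61   0.619  1.911 -0.495  0.775  2.479]
[-105.3   -3.1] 0.05186062865650541
```

View pics/w17c.png

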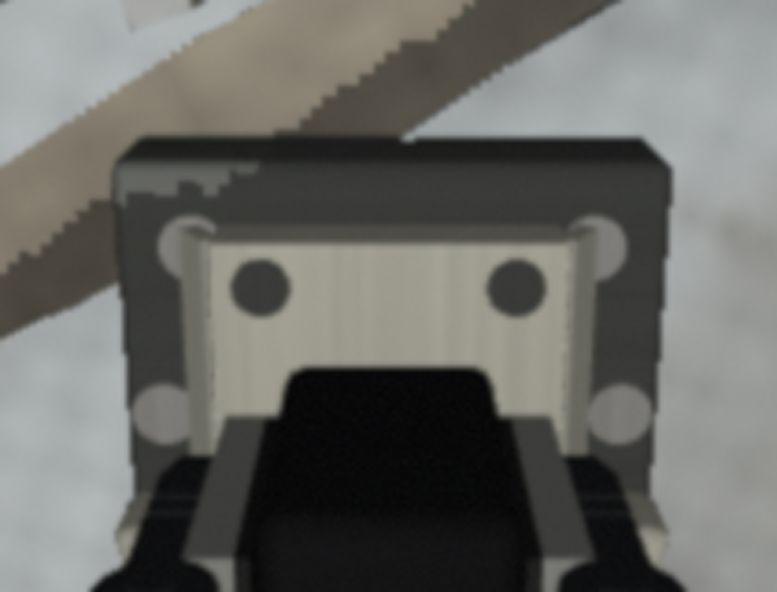

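```bash
python3 - <<'E'
from h import *
d=np.load("w17.npz");K,W=d["K"],d["W"]
def c(l,r,row,z):
    a,b=[ray((220+u/3.7,130+row/3.7),K,W,z) for u in(l,r)];print(emp((a+b)/2),round(1e3*np.linalg.norm(a-b),1), "yaw",round(np.arctan2(b[1]-a[1],b[0]-a[0])-np.pi/2,3))
c(116,671,165,.022);c(135,653,480,.022);c(160,625,248,.022);c(132,652,413,.022)
c(182,595,228,.0335);c(260,516,288,.0435)
E
```

```text
[-141.    -3.3] 81.7 yaw 0.052
[-89.5  -3.1] 82.7 yaw 0.052
[-128.2   -3.4] 69.9 yaw 0.052
[-101.2   -3.4] 81.6 yaw 0.052
[-134.6   -4. ] 57.7 yaw 0.052
[-129.1   -4.1] 34.1 yaw 0.052
```

```bash
python3 -m inch '[[0.5,0.07,0,0,0,0],[0.4,0,0,0,0,0],[0,0,0,0,0,0],[0,0,0,0,0,0]]'; python3 -m inch '[[0.15,0,0,0,0,0],[0,0,0,0,0,0],[0,0,0,0,0,0]]'
```

```text
t: 11.65
tool_pos: [0.5056, -0.2716, 0.0442]
orientation: [-0.041, 1.571, 0.041]
force: [0.2, 0.5, -4.4]
grip_width: 0.0271
t: 11.9
tool_pos: [0.5057, -0.2719, 0.0428]
orientation: [-0.041, 1.57, 0.041]
force: [-0.7, 0.3, -4.4]
grip_width: 0.027
```

```bash
python3 -m inch '[[0.1,0,0,0,0,0],[0,0,0,0,0,0],[0,0,0,0,0,0]]'; python3 -m inch '[[0.05,0,0,0,0,0],[0,0,0,0,0,0],[0,0,0,0,0,0]]'
```

```text
t: 12.15
tool_pos: [0.5064, -0.2723, 0.0427]
orientation: [-0.041, 1.569, 0.04]
force: [-1.9, 0.5, 5.2]
grip_width: 0.0271
t: 12.4
tool_pos: [0.5066, -0.2724, 0.0427]
orientation: [-0.041, 1.568, 0.04]
force: [-1.5, 0.2, 10.5]
grip_width: 0.0271
```

```bash
python3 -m inch '[[-0.13,0,0,0,0,0],[0,0,0.3,0,0,0],[0,0,0.4,0,0,0],[0,0,0,0,0,0]]'; python3 -m inch '[[0,0,0.4,0,0,0],[0,0,0.4,0,0,0],[0,0,0,0,0,0]]'; python3 - <<'E'
from h import *
s,M=st();print(emp(s["tool_pos"]),s["torque"])
E
```

```text
t: 12.73
tool_pos: [0.5141, -0.2714, 0.0428]
orientation: [-0.042, 1.569, 0.041]
force: [2.0, -1.6, 1.9]
grip_width: 0.0271
t: 12.98
tool_pos: [0.5221, -0.271, 0.0428]
orientation: [-0.042, 1.569, 0.041]
force: [2.2, 0.1, 2.7]
grip_width: 0.0271
t 12.98 pos [ 0.5221 -0.271   0.0428] F [2.2 0.1 2.7] w 0.0271
[[ 0.001 -0.053  0.999]
 [-0.001  0.999  0.053]
 [-1.    -0.001  0.001]]
[-0.036  0.644  0.604  1.883 -0.511  0.772  2.474]
[-89.6  -2. ] [ 0.21180019 -0.3204353  -0.06744954]
```

```bash
python3 -m inch '[[-0.03,0,0.4,0,0,0],[0,0,0.4,0,0,0],[0,0,0,0,0,0]]'; python3 -m inch '[[0,0,0.4,0,0,0],[0,0,0.4,0,0,0],[0,0,0,0,0,0]]'; python3 - <<'E'
from h import *
s,M=st();print(emp(s["tool_pos"]),s["torque"])
E
```

```text
t: 13.23
tool_pos: [0.5296, -0.2704, 0.0428]
orientation: [-0.042, 1.57, 0.041]
force: [0.5, 1.1, 1.1]
grip_width: 0.0274
t: 13.48
tool_pos: [0.5377, -0.27, 0.0428]
orientation: [-0.042, 1.57, 0.041]
force: [0.8, 1.2, 0.7]
grip_width: 0.0273
t 13.48 pos [ 0.5377 -0.27    0.0428] F [0.8 1.2 0.7] w 0.0273
[[ 0.001 -0.053  0.999]
 [-0.     0.999  0.053]
 [-1.    -0.     0.001]]
[-0.041  0.662  0.603  1.848 -0.513  0.791  2.457]
[-74.   -1.7] [ 0.09193543 -0.26763552 -0.01521598]
```

```bash
python3 -m inch '[[0,0,0.4,0,0,0],[0,0,0.4,0,0,0],[0,0,0,0,0,0]]'; python3 -m inch '[[0,0,0.4,0,0,0],[0,0,0.4,0,0,0],[0,0,0,0,0,0]]'; python3 -m inch '[[0,0,0.4,0,0,0],[0,0,0.4,0,0,0],[0,0,0,0,0,0]]'; python3 - <<'E'
from h import *
s,M=st();print(emp(s["tool_pos"]),s["torque"])
E
```

```text
t: 13.73
tool_pos: [0.5458, -0.2694, 0.0428]
orientation: [-0.042, 1.569, 0.041]
force: [0.3, 0.4, -0.2]
grip_width: 0.0271
t: 13.98
tool_pos: [0.5537, -0.2691, 0.0428]
orientation: [-0.042, 1.57, 0.041]
force: [1.3, 0.3, 0.4]
grip_width: 0.0274
t: 14.23
tool_pos: [0.5617, -0.2687, 0.0428]
orientation: [-0.042, 1.57, 0.041]
force: [0.3, 0.1, -0.8]
grip_width: 0.0272
t 14.23 pos [ 0.5617 -0.2687  0.0428] F [ 0.3  0.1 -0.8] w 0.0272
[[ 0.001 -0.053  0.999]
 [-0.     0.999  0.053]
 [-1.    -0.     0.001]]
[-0.047  0.69   0.602  1.794 -0.516  0.819  2.433]
[-50.   -1.6] [ 0.07845798 -0.25167292  0.0364471 ]
```

```bash
python3 - <<'E'
from h import *
im,K,W=cam("wrist");cv2.imwrite("pics/w18.png",im[:,:,::-1])
E
```

```text
(no output)
```

View pics/w18.png

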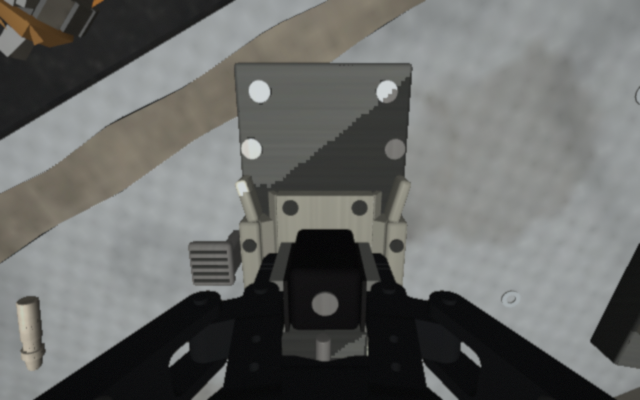

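```bash
python3 -m inch '[[0,0,0.4,0,0,0],[0,0,0.4,0,0,0],[0,0,0,0,0,0]]'; python3 -m inch '[[0,0,0.4,0,0,0],[0,0,0.4,0,0,0],[0,0,0,0,0,0]]'; python3 -m inch '[[0,0,0.3,0,0,0],[0,0,0.3,0,0,0],[0,0,0,0,0,0]]'; python3 - <<'E'
from h import *
s,M=st();print(emp(s["tool_pos"]),s["torque"])
E
```

```text
t: 14.53
tool_pos: [0.5696, -0.2682, 0.0428]
orientation: [-0.042, 1.57, 0.041]
force: [1.2, -0.6, 0.1]
grip_width: 0.0272
t: 14.78
tool_pos: [0.5777, -0.2678, 0.0428]
orientation: [-0.042, 1.57, 0.041]
force: [-0.4, 0.0, -1.1]
grip_width: 0.0273
t: 15.03
tool_pos: [0.5833, -0.2676, 0.0428]
orientation: [-0.041, 1.57, 0.041]
force: [1.7, 0.3, -0.3]
grip_width: 0.0274
t 15.03 pos [ 0.5833 -0.2676  0.0428] F [ 1.7  0.3 -0.3] w 0.0274
[[ 0.    -0.053  0.999]
 [-0.     0.999  0.053]
 [-1.    -0.     0.   ]]
[-0.051  0.717  0.601  1.743 -0.519  0.846  2.412]
[-28.3  -1.7] [ 0.03174986 -0.28019402  0.01228067]
```

```bash
python3 -m inch '[[0,0,0.2,0,0,0],[0,0,0.2,0,0,0],[0,0,0,0,0,0]]'; python3 -m inch '[[0,0,0.2,0,0,0],[0,0,0.2,0,0,0],[0,0,0,0,0,0]]'; python3 -m inch '[[0,0,0.2,0,0,0],[0,0,0.2,0,0,0],[0,0,0,0,0,0]]';python3 -m inch '[[0,0,0.2,0,0,0],[0,0,0,0,0,0]]'
```

```text
t: 15.28
tool_pos: [0.587, -0.2675, 0.0429]
orientation: [-0.041, 1.57, 0.041]
force: [0.2, 0.2, -1.4]
grip_width: 0.0276
t: 15.53
tool_pos: [0.5904, -0.2675, 0.0429]
orientation: [-0.041, 1.571, 0.041]
force: [-1.8, -0.2, 0.9]
grip_width: 0.0274
t: 15.78
tool_pos: [0.5946, -0.2673, 0.0428]
orientation: [-0.041, 1.571, 0.041]
force: [-3.2, 0.2, 2.0]
grip_width: 0.027
t: 15.95
tool_pos: [0.5965, -0.2672, 0.0429]
orientation: [-0.041, 1.571, 0.041]
force: [-4.0, -0.5, 2.6]
grip_width: 0.027
```

```bash
python3 -m inch '[[0,0,0.2,0,0,0],[0,0,0,0,0,0]]'; python3 -m inch '[[0,0,0.2,0,0,0],[0,0,0,0,0,0]]'; python3 -m inch '[[0,0,0.15,0,0,0],[0,0,0,0,0,0]]';python3 -m inch '[[0,0,0.1,0,0,0],[0,0,0,0,0,0]]'
```

```text
t: 16.12
tool_pos: [0.5984, -0.2671, 0.0429]
orientation: [-0.041, 1.571, 0.041]
force: [-4.0, -0.0, 2.6]
grip_width: 0.0269
t: 16.28
tool_pos: [0.6003, -0.267, 0.0429]
orientation: [-0.041, 1.571, 0.041]
force: [-4.2, -0.4, 2.9]
grip_width: 0.0273
t: 16.45
tool_pos: [0.6017, -0.2669, 0.0429]
orientation: [-0.041, 1.571, 0.041]
force: [-5.5, -1.0, 3.9]
grip_width: 0.0267
t: 16.62
tool_pos: [0.6026, -0.2669, 0.0429]
orientation: [-0.041, 1.571, 0.041]
force: [-5.6, 0.1, 4.0]
grip_width: 0.0271
```

```bash
python3 -m inch '[[0,0,0.1,0,0,0],[0,0,0,0,0,0]]'; python3 -m inch '[[0,0,0.1,0,0,0],[0,0,0,0,0,0]]'; python3 -m inch '[[0,0,0.1,0,0,0],[0,0,0,0,0,0]]';python3 -m inch '[[0,0,0.1,0,0,0],[0,0,0,0,0,0]]'; python3 - <<'E'
from h import *
im,K,W=cam("wrist");cv2.imwrite("pics/w19.png",im[:,:,::-1])
E
```

```text
t: 16.78
tool_pos: [0.6035, -0.2668, 0.0429]
orientation: [-0.041, 1.571, 0.041]
force: [-6.3, -0.1, 3.9]
grip_width: 0.0274
t: 16.95
tool_pos: [0.6044, -0.2668, 0.0429]
orientation: [-0.041, 1.571, 0.041]
force: [-6.0, -0.4, 3.5]
grip_width: 0.0269
t: 17.12
tool_pos: [0.6053, -0.2668, 0.0429]
orientation: [-0.041, 1.571, 0.041]
force: [-5.3, 0.5, 4.5]
grip_width: 0.0272
t: 17.28
tool_pos: [0.6063, -0.2667, 0.0429]
orientation: [-0.04, 1.572, 0.041]
force: [-5.5, -0.1, 3.9]
grip_width: 0.0271
```

View pics/w19.png

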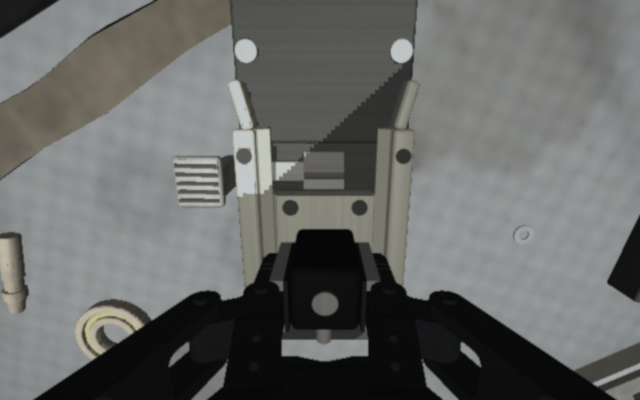

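```bash
python3 - <<'E'
from h import *
i=cv2.imread("pics/w19.png");cv2.imwrite("pics/w19c.png",cv2.resize(i[110:230,160:420],None,fx=3,fy=3,interpolation=cv2.INTER_CUBIC))
im,K,W=cam("scene");cv2.imwrite("pics/s19.png",cv2.resize(im[180:300,280:400,::-1],None,fx=5,fy=5,interpolation=cv2.INTER_CUBIC))
E
```

```text
(no output)
```

View pics/w19c.png

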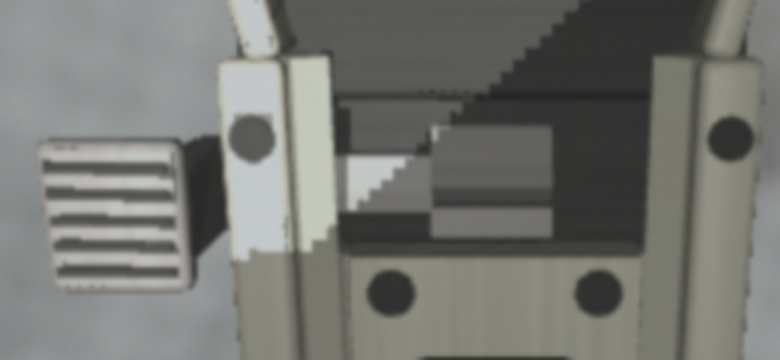

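View pics/s19.png

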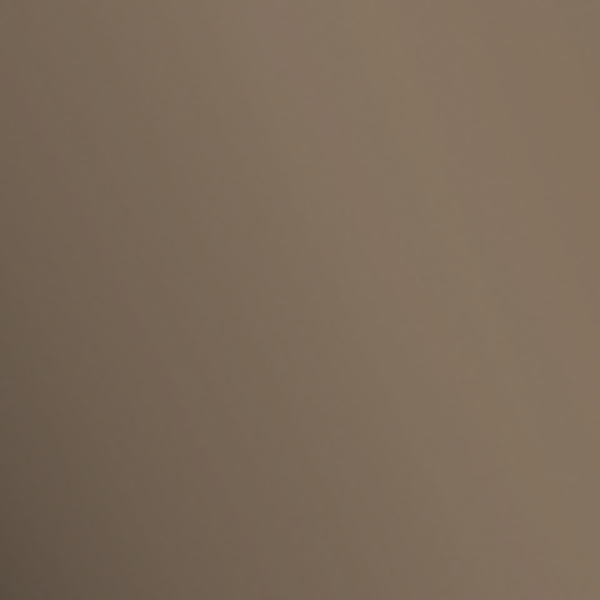

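```bash
python3 - <<'E'
from h import *
im,K,W=cam("wrist")
f=lambda u,v,z:emp(ray((160+u/3,110+v/3),K,W,z))
print("rail outer -y",f(220,65,.036),"+y",f(760,65,.036))
for z in (.042,.035): print(z,"tab TL",f(40,143,z),"TR",f(182,143,z),"BL",f(57,290,z),"BR",f(192,288,z))
for z in (.022,.0275): print("wedge",z,f(431,125,z),f(552,125,z),f(431,187,z),f(431,207,z),f(431,237,z))
print("plate rear bottom",f(500,243,.022),"top",f(500,256,.032))
E
```

```text
rail outer -y [-66.6 -44. ] +y [-66.6  36.6]
0.042 tab TL [-55.8 -69.6] TR [-55.9 -48.8] BL [-33.2 -70. ] BR [-33.5 -49.3]
0.035 tab TL [-54.6 -72.8] TR [-54.7 -51. ] BL [-30.9 -73.2] BR [-31.2 -51.5]
wedge 0.022 [-55.5 -13.5] [-55.5   6.6] [-45.  -13.7] [-41.5 -13.8] [-36.2 -13.8]
wedge 0.0275 [-56.3 -13.2] [-56.3   6.3] [-46.2 -13.3] [-42.8 -13.4] [-37.7 -13.5]
plate rear bottom [-35.1  -2. ] top [-35.7  -2.1]
```

```bash
python3 -m inch '[[0,0,-0.1,0,0,0],[0,0,0,0,0,0]]'; python3 -m inch '[[0,0,-0.1,0,0,0],[0,0,0,0,0,0]]'; python3 -m inch '[[0,0,-0.1,0,0,0],[0,0,0,0,0,0]]'
```

```text
t: 17.6
tool_pos: [0.6057, -0.2668, 0.0429]
orientation: [-0.041, 1.571, 0.041]
force: [-5.5, -0.5, 3.0]
grip_width: 0.0271
t: 17.77
tool_pos: [0.6049, -0.2667, 0.0428]
orientation: [-0.041, 1.57, 0.041]
force: [-5.0, -1.4, 3.0]
grip_width: 0.0273
t: 17.93
tool_pos: [0.604, -0.2668, 0.0429]
orientation: [-0.041, 1.57, 0.041]
force: [-3.2, -1.0, 1.1]
grip_width: 0.0274
```

```bash
python3 -m inch '[[0,0,-0.1,0,0,0],[0,0,0,0,0,0]]'; python3 -m inch '[[0,0,-0.05,0,0,0],[0,0,0,0,0,0]]'
```

```text
t: 18.1
tool_pos: [0.6039, -0.2667, 0.0429]
orientation: [-0.042, 1.569, 0.041]
force: [0.2, -1.5, -2.2]
grip_width: 0.0272
t: 18.27
tool_pos: [0.6038, -0.2666, 0.0429]
orientation: [-0.042, 1.568, 0.041]
force: [4.1, -2.6, -5.6]
grip_width: 0.0274
```

```bash
python3 -m inch '[[0,0,0.1,0,0,0],[0,0,0,0,0,0],[0,0,0,0,0,0]]'; python3 -m inch '[[0,0,0,0,0,0],[0,0,0,0,0,0],[0,0,0,0,0,0],[0,0,0,0,0,0]]' 0.15; python3 -m inch '[[-1,0,0,0,0,0],[-2,0,0,0,0,0],[-3,0,0,0,0,0],[-3,0,0,0,0,0],[-3,0,0,0,0,0]]'; python3 -m inch '[[0,0,-3,0,0,0],[0,0,-3,0,0,0],[0,0,0,0,0,0]]'; python3 - <<'E'
from h import *
im,K,W=cam("wrist");cv2.imwrite("pics/w20.png",im[:,:,::-1]);np.savez("w20.npz",K=K,W=W)
E
```

```text
t: 18.52
tool_pos: [0.6038, -0.2666, 0.0428]
orientation: [-0.041, 1.57, 0.041]
force: [1.1, -1.1, -3.4]
grip_width: 0.0272
t: 18.85
tool_pos: [0.6035, -0.2665, 0.043]
orientation: [-0.041, 1.57, 0.041]
force: [0.2, -0.6, -0.1]
grip_width: 0.0493
t: 19.27
tool_pos: [0.6032, -0.2668, 0.1649]
orientation: [-0.041, 1.571, 0.041]
force: [1.6, -0.4, 0.7]
grip_width: 0.0488
t: 19.52
tool_pos: [0.538, -0.2717, 0.1642]
orientation: [-0.036, 1.572, 0.038]
force: [-0.8, -1.0, 0.2]
grip_width: 0.0492
```

View pics/w20.png

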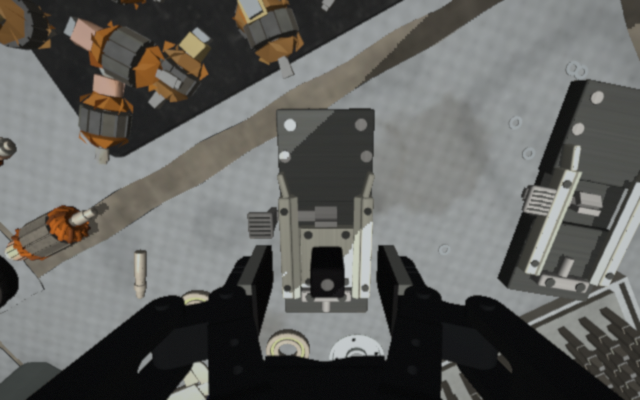

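```bash
python3 -m inch '[[0,0,0,0,0,0],[0,0,0,0,0,0],[0,0,0,0,0,0]]'; python3 - <<'E'
from h import *
im,K,W=cam("wrist")
cv2.imwrite("pics/w21.png",cv2.resize(im[170:320,230:400,::-1],None,fx=4,fy=4,interpolation=cv2.INTER_CUBIC))
E
```

```text
t: 19.82
tool_pos: [0.5447, -0.2694, 0.1629]
orientation: [-0.042, 1.57, 0.042]
force: [0.2, -0.8, 1.1]
grip_width: 0.0493
```

View pics/w21.png

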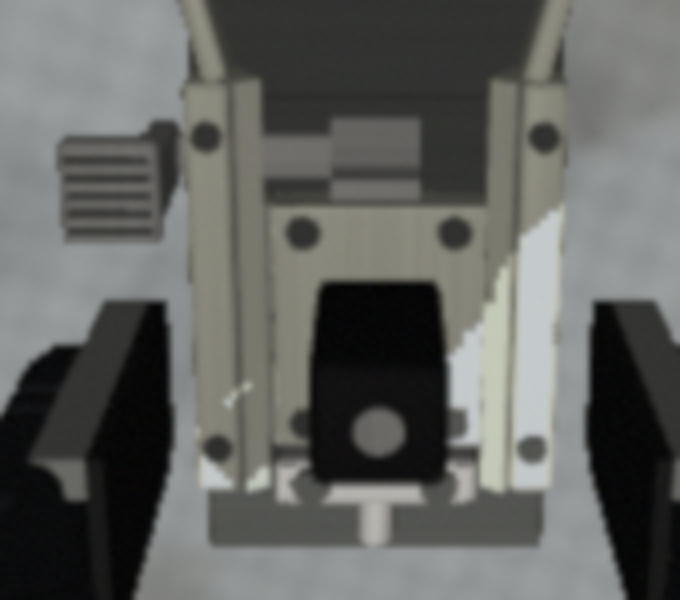

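```bash
python3 - <<'E'
from h import *
print(job.sign_off())
E
```

```text
the job is handed in; nothing more can be done
None
```

The plate has been moved to the other shoe and latched there, and the job is handed in at about 20 s; no verdict was reported.

- **Release:** I pressed the catch tab to its hard stop, with a peak of about 28 N. The plate sprang back about 18 mm in its rails.
- **Transfer:** I gripped the block at 60 N, drew the plate out along the rails and lifted it over to the empty shoe. I set it on the apron, corrected it 0.7 mm sideways, and slid it in by feel.
- **Seating:** Pushing past the plunger took at most about 6 N, and I did not ram the stop. The seat came out about 8 mm before the shoe's drawn position.

**Last checks:**
- **Catch:** The picture showed the tab at its raised height and the catch standing up right behind the plate.
- **Latch test:** A gentle pull back was stopped by the catch at 4 N.
- **After letting go:** The plate stayed in place against the catch, and the hand is well clear. I saw no bystander disturbed, but I did not measure their positions.

**Disagreement:** The camera views differed by 2 to 3.5 mm on the empty shoe's sideways position. The close view taken just before insertion settled it. I found no failed checks.

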